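# Set aside the loose-capped paint bottle

### The job

One of the two blue paint bottles in the wooden rack has a loose cap: its yellow bar stands skewed to the white stripe on the bottle's shoulder. Twist that cap clockwise until it stops and its bar lies along the stripe, while the bottle still stands in the rack; then lift this bottle out, keep it upright, and set it gently down standing in the red tray, cap still shut. Leave the tight-capped bottle where it is in the rack.

Things in the scene. Friction and masses are not known exactly. Their poses are not given: they have to be found in the camera images.
- loose_bottle: Blue square bottle with the loose cap, 0.15 kg: body 44 x 44 x 62 mm, neck 16 mm dia to 70 mm, then the yellow cap: an upright bar 36 mm long, 16 mm thick, 70 to 96 mm above the origin. Grip it across its thickness; it cannot come off, so it carries the bottle. Origin: centre of the underside; z up, x along the white stripe on the shoulder. Stands in a pocket of the rack (see tight_bottle).
- loose_cap (a joint): Turn of the loose cap, rad: 0 is tight on a firm stop, the bar's long side along the bottle's x axis (the stripe). Grows anticlockwise from above; 0.7 to 1.1 (40 to 63 degrees) at the start, the angle of the bar from the stripe. Light friction (0.03 N m); stays where left; pushing a few degrees past the stop is harmless.
- tight_bottle: Tight-capped bottle: same size, look and origin, but its bar lies along its stripe and does not turn. Both stand in a fixed dark wooden rack, 80 x 190 x 40 mm, in square 47 mm pockets 30 mm deep, 110 mm apart along its length; the stripes run across it. A bottle's origin is 10 mm above the bench. A pocket lets its bottle turn only about 4 degrees.
- tray_in (a point): Centre of the inner floor of the empty red plastic tray, z up. The tray is fixed, square, 150 mm outside and 140 mm inside, its floor about 5 mm above the bench and its rim 20 mm above this point.
Not all that is in view belongs to the job. Of the things shaped like the part that bears tray_in, the red one is meant.

How it is judged:
By the outcome, as a careful person would: the job done as asked, in the order asked, and still so for the second after the job is handed in, with the robot touching nothing.
It also fails if it takes over 42 s, if anything falls off the work surface, if the arm or the gripper's body presses on something with over 40 N, if the wrist force passes 120 N, or if a joint passes its speed limit or range.

### The arm

A 7-joint arm with a two-finger parallel gripper is mounted at the origin on the work surface. World frame = base frame: x ahead of the robot, y to its left, z up, the work surface at z = 0. Lengths are in m, angles in rad, forces in N, time in s.
With the tool pointing down it reaches from about 0.425 to 0.875 m from the base axis. Payload 4.7 kg.
Tool frame: the origin (TCP) lies at the very end of the fingers, on their centre line; the grasp point (between the pads) lies 19 mm behind it; z points along the fingers, y is the line along which they close (so a half turn about z gives the same grasp; the last joint's range is limited). The gripper opens to 85 mm and grips with 20 to 120 N. Pads are 22 mm wide; open, the fingers measure 114 mm over their backs; the gripper's body (76 mm by 85 mm) begins 54 mm behind the grasp point. The pads swing forward as they close: fully open they stand 13 mm farther back than shut.
Start: joints at [-1.089, 0.321, -0.07, 1.45, 0.023, 1.371, -0.057], TCP at [0.293, 0.58, 0.231] pointing down, gripper open.
Joint ranges: [-2.86, 2.86], [-0.3, 2.09], [-1.38, 1.24], [0.06, 2.45], [-1.56, 4.7], [0.09, 2.05], [-2.69, 2.69]. Speed limits (rad/s): [2.57, 2.57, 3.14, 3.14, 3.14, 3.14, 3.14].

### API

Orientations are given as a rotation vector (axis times angle).
In Python, from workcell import robot, eyes gives the robot as it stands. The module is installed in compiled form; this text tells all that it offers.
- The arm moves only by the tool play_rows, never from a script. Its argument "steps" is a list of rows, each a list of 4 numbers: the shift along the tool's x, y, z normalised to -1 to 1, where 1 is 0.3 m, then the turn about the tool's z normalised to -1 to 1, where 1 is 45 degrees. A call has 1 to 5 rows; each row shifts and turns the commanded pose from where the row before left it, along the tool's axes as they then stand; what a row does not reach is not made up. A row lasts 1/10 s, in which the tool goes at most 50 mm and 8.59 degrees, less where a joint would pass 70% of its speed; a pose out of reach is approached as far as the arm can. A call with a number of a shift or a turn outside -1 to 1 is refused whole. A call with a gripper value outside its range is refused whole. "fingers" is the closure, from 0 (fully open) to 1 (shut), set as the call begins (left out, the last holds). The fingers move at their own pace and stop on an object; "force" is the grip in N (left out, the last holds). Time passes only in rows, so rows that do not move let the fingers close. It gives the time, the measured TCP pose, the force, the opening and the grip force at its end, in the units of the state.
- robot.sense(): the state, without advancing time (a new reading comes with each control period).
- eyes.capture(name): name is "side" or "top" or "wrist"; returns a dict with "color" (400x640x3 uint8, red, green, blue), "intrinsics" (3x3 intrinsics, pixels), "cam_to_world" (4x4, takes a point from camera to world coordinates). Camera axes: x right, y down, z forward; pixel columns grow to the right and rows downward; lengths in m; the calibration is good to about 2 mm. The wrist camera is an equidistant fisheye: a pixel r from the principal point sees the ray r / f radians off the axis. A picture is of the moment at which its call begins. There is no depth.
- robot.hand_in(): hands the job in; it is judged then, once.
Trained networks look in the newest picture that a camera, given by its name, has taken for a name from the list of things; names that differ only in an ending like _2 or _b are one class to them, and where a whole thing is asked for, a point or a joint stands for the part that bears it (a point fixed in the world has none). Each returns a list of dicts, best first, with "p" (0 to 1); they miss things now and then, are a little off and sometimes report something else, mostly with a low value. They report only what shows in the picture. A call takes as long as a camera call. They do not tell look-alikes from the thing itself.
- eyes.recognise(camera, name): "position" ([x, y, z] in m, in world coordinates, good to about 4 mm: the middle of the surface that is visible of it).
- eyes.cut_out(camera, name): "region" (400x640 bool, what is visible of it).
The state is a dict: "time": time; "qpos": joint angles; "dq": joint speeds; "joint_torque": joint torques, N m; "tool_pos": TCP position; "ee_rot": TCP orientation; "wrist_force": force on the tool from outside, world axes, zero at the start; "ft_torque": the same for the moment, N m; "finger_gap": finger opening in m; "grip_force": force on a finger pad.
Only numpy, scipy, OpenCV 4.12 (cv2) and the standard library are available. Lean on these libraries where they do the work, as an engineer would, in place of code of your own. Each camera call takes 0.05 s, during which the arm holds its last target. There are 200 camera calls.

## Working session

There is one attempt and no reset: what is moved stays moved. The work goes in short steps, Python scripts to look and compute and a tool call to move; the robot and the scene stay as the last step left them, time stands still between calls to the robot, and variables do not carry over. Pictures are saved under pics/ and viewed, at most 10 in all, crops included, and the job is handed in when it is done.

Besides the shell and the picture viewer there is one more tool, called after "Request:" by a JSON object that holds its "fn" and its "kwargs", one argument or row to a line. play_rows: Moves the arm, as the interface text tells. Its arguments: {"type":"object","properties":{"steps":{"type":"array","items":{"type":"array","items":{"type":"number"}}},"fingers":{"type":"number"},"force":{"type":"number"}},"required":["steps"]}

```bash
mkdir -p pics
python3 - <<'E'
from workcell import robot, eyes
import cv2,numpy as np
s=robot.sense();print(s['time'],s['tool_pos'],s['ee_rot'],s['finger_gap'])
for c in ['top','side']:
    d=eyes.capture(c);cv2.imwrite(f'pics/{c}1.png',d['color'][:,:,::-1])
    for n in ['loose_bottle','tight_bottle','loose_cap','tray_in']:
        try:
            for r in eyes.recognise(c,n)[:4]:
                P=np.linalg.inv(d['cam_to_world'])@np.r_[r['position'],1];u=d['intrinsics']@P[:3];print(c,n,round(r['p'],2),np.round(r['position'],3),np.round(u[:2]/u[2]))
        except Exception as e: print(c,n,e)
    print(np.round(d['cam_to_world'],3).tolist(),d['intrinsics'].tolist())
E
```

```text
0.0 [0.29288078 0.57967257 0.23019899] [-7.27929398e-01 -3.05570626e+00  2.99353417e-03] 0.08514982954135923
top loose_bottle 0.85 [0.562 0.11  0.069] [245. 125.]
top tight_bottle 0.69 [0.544 0.216 0.074] [194. 134.]
top loose_cap 0.59 [0.563 0.116 0.109] [239. 121.]
top tray_in 0.71 [ 0.252 -0.349  0.005] [457. 264.]
top tray_in 0.69 [ 0.496 -0.193  0.005] [384. 157.]
top tray_in 0.64 [0.346 0.159 0.005] [228. 227.]
top tray_in 0.46 [0.56  0.116 0.108] [239. 122.]
[[-0.023, -0.999, 0.048, 0.373], [-1.0, 0.022, -0.022, -0.023], [0.021, -0.049, -0.999, 1.053], [0.0, 0.0, 0.0, 1.0]] [[468.56715786465406, 0.0, 319.90970337432657], [0.0, 468.56715786465406, 190.6412817177999], [0.0, 0.0, 1.0]]
side loose_bottle 0.57 [0.563 0.098 0.07 ] [361. 177.]
side tight_bottle 0.79 [0.542 0.21  0.067] [344. 162.]
side loose_cap 0.43 [0.561 0.1   0.101] [361. 167.]
side tray_in 0.76 [ 0.495 -0.196  0.007] [369. 265.]
side tray_in 0.65 [ 0.25  -0.352  0.01 ] [267. 340.]
side tray_in 0.59 [0.342 0.152 0.006] [283. 196.]
[[0.974, -0.116, 0.196, 0.256], [-0.228, -0.515, 0.827, -0.816], [0.005, -0.849, -0.528, 0.582], [0.0, 0.0, 0.0, 1.0]] [[380.1788332364815, 0.0, 330.12809197852073], [0.0, 380.1788332364815, 202.48690700716787], [0.0, 0.0, 1.0]]
```

View pics/top1.png

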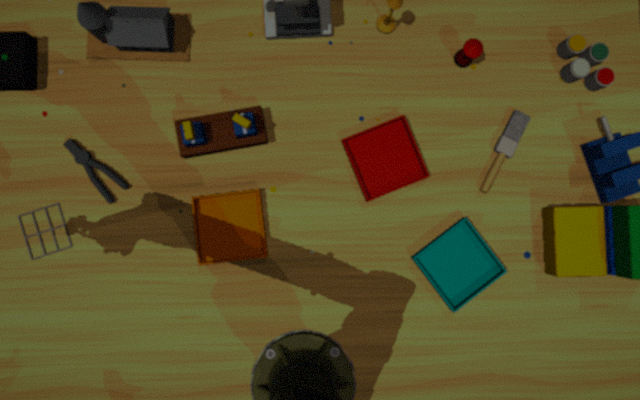

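Run:
```python
import cv2
a=cv2.imread('pics/top1.png')[80:180,150:290];cv2.imwrite('pics/crop1.png',cv2.resize(a,None,fx=5.5,fy=5.5,interpolation=cv2.INTER_CUBIC))
```

```text
(no output)
```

View pics/crop1.png

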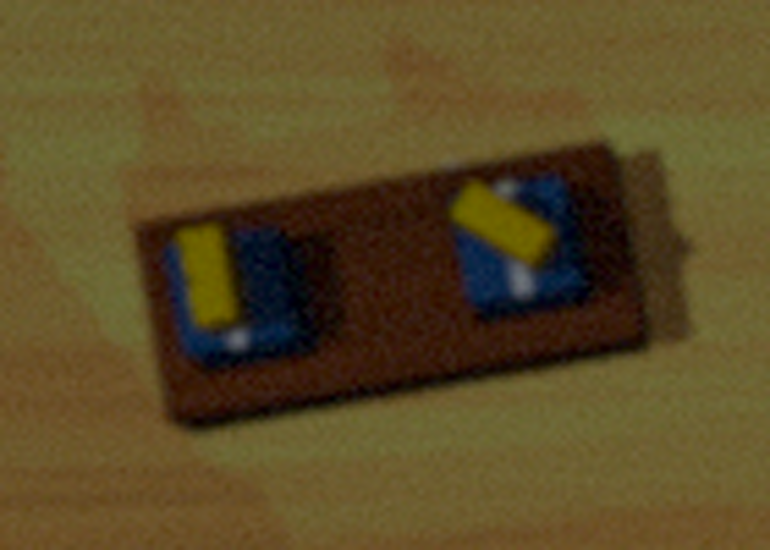

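The top picture shows three trays: orange (228,227), teal (457,264) and red (385,157), and the red one is the tray asked for. Of the two blue bottles in the rack, the left one (193,133) has its bar along its stripe, so it is tight. The right one (243,124) has its bar skewed about 50° anticlockwise from the stripe, so it is the loose bottle. The enlarged crop confirms this.

```bash
cat > h.py <<'E'
from workcell import robot, eyes
import cv2,numpy as np
from scipy.spatial.transform import Rotation as R
def ray(d,uv,z,fish=False):
    K=d['intrinsics'];T=d['cam_to_world'];p=np.array([(uv[0]-K[0,2])/K[0,0],(uv[1]-K[1,2])/K[1,1]])
    r=np.linalg.norm(p); v=np.r_[p/max(r,1e-9)*np.sin(r),np.cos(r)] if fish else np.r_[p,1]
    v=T[:3,:3]@v; return T[:3,3]+v*(z-T[2,3])/v[2]
def blob(d,m,z,fish=False):
    """centre (minAreaRect), long-axis yaw in deg, size of mask projected at height z"""
    n,l,st,c=cv2.connectedComponentsWithStats(m.astype(np.uint8)); i=1+np.argmax(st[1:,4])
    v,u=np.nonzero(l==i); P=np.array([ray(d,(a,b),z,fish)[:2] for a,b in zip(u,v)])
    e,V=np.linalg.eigh(np.cov(P.T)); return P.mean(0),np.degrees(np.arctan2(V[1,1],V[0,1])),np.sqrt(12*e),len(u)
def move(s,goal,yaw=None):
    """shift in tool axes (m) and turn of tool z (deg) to goal; yaw = world yaw of the tool y axis (mod 180)"""
    M=R.from_rotvec(s['ee_rot']).as_matrix(); y=np.degrees(np.arctan2(M[1,1],M[0,1]))
    t=0 if yaw is None else -((yaw-y+90)%180-90)
    return np.round(M.T@(np.array(goal)-s['tool_pos']),4),round(t,1),round(y,1)
E
python3 - <<'E'
from h import *
d=eyes.capture('top');I=cv2.cvtColor(d['color'],cv2.COLOR_RGB2HSV)
m=(I[...,0]>20)&(I[...,0]<36)&(I[...,1]>200)&(I[...,2]>90)
W=np.zeros_like(m);W[105:145,225:270]=1
b=blob(d,m&W,.106);print(b)
W[:]=0;W[110:155,175:212]=1;t=blob(d,m&W,.106);print(t)
s=robot.sense();print(s['ee_rot']);g=[*b[0],.2]
print(move(s,g,b[1]+90))
for z in (0.005,):
  r=(I[...,1]>180)&((I[...,0]<6)|(I[...,0]>174))&(I[...,2]>60);W[:]=0;W[105:210,330:440]=1
  v,u=np.nonzero(r&W);q=cv2.minAreaRect(np.c_[u,v].astype(np.float32));print(q,ray(d,q[0],.015))
E
```

```text
(array([0.5653388, 0.1132304]), np.float64(56.22083880295255), array([0.01400893, 0.0332054 ]), 113)
(array([0.54788451, 0.22160772]), np.float64(-169.35551739024461), array([0.01271012, 0.03406784]), 104)
[7.28066115e-01 3.05602190e+00 9.84906035e-05]
(array([-0.4535, -0.294 ,  0.0314]), np.float64(-83.0), np.float64(63.2))
((385.13787841796875, 157.64712524414062), (66.09760284423828, 67.4583511352539), 67.89054870605469) [ 0.49321635 -0.19381272  0.015     ]
```

Request:
{"fn": "play_rows", "kwargs": {
  "steps": [
    [-0.137, -0.089, 0, 0],
    [-0.137, -0.089, 0, 0],
    [-0.137, -0.089, 0, 0],
    [-0.137, -0.089, 0, 0],
    [-0.137, -0.089, 0, 0]
  ],
  "fingers": 0.3,
  "force": 40
}}

```text
time: 1.05
tool_pos: [0.4172, 0.3666, 0.2317]
ee_rot: [0.728, 3.056, 0.001]
wrist_force: [1.1, -0.1, 0.2]
finger_gap: 0.0599
grip_force: 0.0
```

Request:
{"fn": "play_rows", "kwargs": {
  "steps": [
    [-0.137, -0.089, 0, 0],
    [-0.137, -0.089, 0, 0],
    [-0.137, -0.089, 0, 0],
    [-0.137, -0.089, 0, 0],
    [-0.137, -0.089, 0, 0]
  ]
}}

```text
time: 1.55
tool_pos: [0.5404, 0.1548, 0.2318]
ee_rot: [0.728, 3.055, 0.001]
wrist_force: [0.2, 1.1, -0.2]
finger_gap: 0.06
grip_force: 0.0
```

Request:
{"fn": "play_rows", "kwargs": {
  "steps": [
    [0, 0, 0, 0.19],
    [0, 0, 0, 0.19],
    [0, 0, 0, 0.19],
    [0, 0, 0, 0.19],
    [0, 0, 0, 0.19]
  ]
}}

```text
time: 2.05
tool_pos: [0.5396, 0.1565, 0.2315]
ee_rot: [1.8, 2.575, 0.001]
wrist_force: [-0.3, -0.2, -0.3]
finger_gap: 0.0602
grip_force: 0.0
```

Request:
{"fn": "play_rows", "kwargs": {
  "steps": [
    [0, 0, 0, 0.19],
    [0, 0, 0, 0.19],
    [0, 0, 0, 0.19],
    [0, 0, 0, 0.19],
    [0, 0, 0, 0.19]
  ]
}}

```text
time: 2.55
tool_pos: [0.5396, 0.1566, 0.2315]
ee_rot: [2.614, 1.742, 0.0]
wrist_force: [0.4, -0.8, 0.6]
finger_gap: 0.0598
grip_force: 0.0
```

Run:
```python
from h import *
s=robot.sense();print(s['time'],s['tool_pos'],s['ee_rot'],s['finger_gap'],np.round(s['qpos'],2))
print(move(s,[.5653,.1132,.2],146.2))
d=eyes.capture('wrist');cv2.imwrite('pics/w1.png',d['color'][:,:,::-1]);print(np.round(d['cam_to_world'],3).tolist(),d['intrinsics'][0].tolist())
```

```text
2.55 [0.53957977 0.15657049 0.23146839] [2.61441125e+00 1.74195684e+00 4.78154258e-04] 0.059809422109646716 [-0.65  0.13  0.35  1.69 -0.05  1.33 -0.68]
(array([-0.0301,  0.0404,  0.0315]), np.float64(11.2), np.float64(-22.6))
[[0.923, -0.365, -0.124, 0.572], [-0.385, -0.874, -0.297, 0.234], [0.0, 0.322, -0.947, 0.374], [0.0, 0.0, 0.0, 1.0]] [309.70691628693146, 0.0, 321.46159894722757]
```

View pics/w1.png

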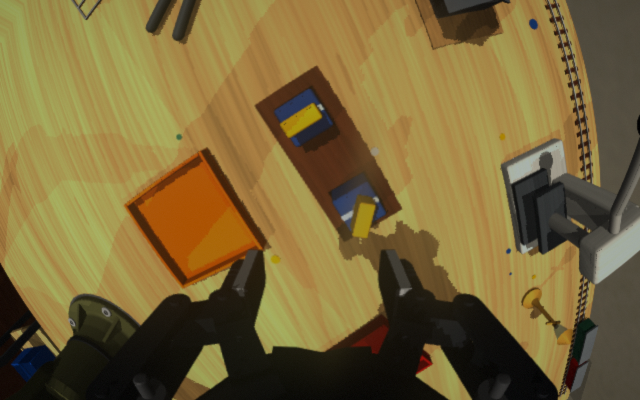

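The wrist view shows the loose bar at (363,216), skewed to its stripe, and the tight bar at (301,120). I'll refine the position and compute the remaining move.

Run:
```python
from h import *
d=eyes.capture('wrist');I=cv2.cvtColor(d['color'],cv2.COLOR_RGB2HSV)
for c in ((363,216),(301,120)):
    print(c, I[c[1],c[0]])
    m=(I[...,0]>20)&(I[...,0]<36)&(I[...,1]>200)&(I[...,2]>110)
    W=np.zeros_like(m);W[c[1]-35:c[1]+35,c[0]-25:c[0]+25]=1
    for v in (110,180): print(v,blob(d,m&W&(I[...,2]>v),.106,True))
s=robot.sense()
print(move(s,[.5653,.1132,.079],146.2))
c=np.float32(d['color'][165:265,305:425]);cv2.imwrite('pics/w1c.png',cv2.resize(np.uint8(c[:,:,::-1]),None,fx=6,fy=6,interpolation=cv2.INTER_CUBIC))
```

```text
(363, 216) [ 25 214 162]
110 (array([0.56515515, 0.11440163]), np.float64(57.25394700875732), array([0.01478691, 0.03432586]), 521)Traceback (most recent call last):
  File "<stdin>", line 7, in <module>
  File "h.py", line 10, in blob
    n,l,st,c=cv2.connectedComponentsWithStats(m.astype(np.uint8)); i=1+np.argmax(st[1:,4])
                                                                       ~~~~~~~~~^^^^^^^^^^
    return _wrapfunc(a, 'argmax', axis=axis, out=out, **kwds)
    return bound(*args, **kwds)
ValueError: attempt to get argmax of an empty sequence
```

Request:
{"fn": "play_rows", "kwargs": {
  "steps": [
    [-0.05, 0.066, 0.05, 0],
    [-0.05, 0.066, 0.055, 0],
    [0, 0, 0, 0.118],
    [0, 0, 0, 0.118],
    [0, 0, 0, 0]
  ]
}}

```text
time: 3.15
tool_pos: [0.5648, 0.1136, 0.1997]
ee_rot: [-2.758, -1.504, 0.0]
wrist_force: [-0.1, -0.4, -0.2]
finger_gap: 0.0592
grip_force: 0.0
```

Run:
```python
from h import *
s=robot.sense();print(s['time'],s['tool_pos'],s['finger_gap'],np.round(s['qpos'],2))
print(move(s,[.5652,.1138,.079],146.8))
```

```text
3.15 [0.5648429  0.11355515 0.19971417] 0.05922657691558619 [-0.6   0.19  0.41  1.7  -0.08  1.27 -0.75]
(array([0.0004, 0.0002, 0.1207]), np.float64(0.4), np.float64(-32.8))
```

Request:
{"fn": "play_rows", "kwargs": {
  "steps": [
    [0, 0, 0.12, 0],
    [0, 0, 0.12, 0],
    [0, 0, 0.1, 0],
    [0, 0, 0.06, 0],
    [0, 0, 0, 0]
  ]
}}

```text
time: 3.65
tool_pos: [0.5625, 0.1136, 0.0771]
ee_rot: [-2.755, -1.507, 0.008]
wrist_force: [-0.5, 0.5, 0.4]
finger_gap: 0.0599
grip_force: 0.0
```

Request:
{"fn": "play_rows", "kwargs": {
  "steps": [
    [0, 0, 0, 0],
    [0, 0, 0, 0],
    [0, 0, 0, 0],
    [0, 0, 0, 0],
    [0, 0, 0, 0]
  ],
  "fingers": 1,
  "force": 40
}}

```text
time: 4.15
tool_pos: [0.5658, 0.1142, 0.0815]
ee_rot: [2.759, 1.502, 0.004]
wrist_force: [-1.2, 0.9, 5.9]
finger_gap: 0.0154
grip_force: 41.9
```

Run:
```python
from h import *
s=robot.sense();print(s['time'],s['tool_pos'],s['finger_gap'],s['grip_force'],s['wrist_force'],s['ft_torque'])
d=eyes.capture('wrist');cv2.imwrite('pics/w2.png',d['color'][:,:,::-1])
```

```text
4.15 [0.56581842 0.1141732  0.08148127] 0.015371844550170786 41.91201219860886 [-1.16283397  0.94734599  5.85269525] [0.02207704 0.28058591 0.0208175 ]
```

View pics/w2.png

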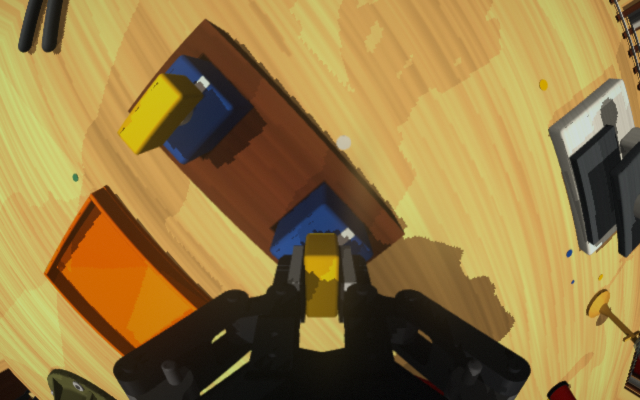

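The bar (322,275) is centred between the pads. Now I'll twist it clockwise, which is a positive turn about tool z.

Request:
{"fn": "play_rows", "kwargs": {
  "steps": [
    [0, 0, -0.006, 0.15],
    [0, 0, 0, 0.18],
    [0, 0, 0, 0.18],
    [0, 0, 0, 0.18],
    [0, 0, 0, 0.18]
  ],
  "force": 60
}}

```text
time: 4.7
tool_pos: [0.5656, 0.1136, 0.082]
ee_rot: [3.104, 0.481, 0.003]
wrist_force: [1.7, -0.4, 0.2]
finger_gap: 0.0151
grip_force: 62.0
```

Request:
{"fn": "play_rows", "kwargs": {
  "steps": [
    [0, 0, 0, 0.08],
    [0, 0, 0, 0.05],
    [0, 0, 0, 0.05],
    [0, 0, 0, 0],
    [0, 0, 0, 0]
  ]
}}

```text
time: 5.2
tool_pos: [0.5653, 0.1138, 0.0819]
ee_rot: [-3.13, -0.271, -0.002]
wrist_force: [0.5, 0.4, -0.7]
finger_gap: 0.015
grip_force: 62.1
```

Run:
```python
from h import *
s=robot.sense();print(s['time'],s['tool_pos'],s['finger_gap'],s['grip_force'],s['wrist_force'],s['ft_torque'],np.round(s['qpos'],2),move(s,s['tool_pos']))
```

```text
5.2 [0.56525228 0.1137605  0.08185429] 0.01496708563859149 62.05395698547363 [ 0.51575181  0.37229176 -0.65842271] [-0.05737244 -0.33891309  0.11231117] [-0.69  0.31  0.52  1.83 -0.18  1.05 -1.5 ] (array([0., 0., 0.]), 0, np.float64(-80.1))
```

Request:
{"fn": "play_rows", "kwargs": {
  "steps": [
    [0, 0, 0, 0.05],
    [0, 0, 0, 0.05],
    [0, 0, 0, 0],
    [0, 0, 0, 0]
  ]
}}

```text
time: 5.6
tool_pos: [0.5657, 0.1132, 0.0819]
ee_rot: [3.138, 0.148, 0.003]
wrist_force: [4.2, -0.7, -1.4]
finger_gap: 0.0152
grip_force: 61.8
```

Run:
```python
from h import *
s=robot.sense();print(s['time'],s['tool_pos'],s['grip_force'],s['ft_torque'],move(s,s['tool_pos']))
```

```text
5.6 [0.56567122 0.11324825 0.0819134 ] 61.80329203605652 [-0.41197615 -0.92786328  0.10262372] (array([0., 0., 0.]), 0, np.float64(-84.6))
```

Request:
{"fn": "play_rows", "kwargs": {
  "steps": [
    [0, 0, 0, 0.04],
    [0, 0, 0, 0.04],
    [0, 0, 0, 0],
    [0, 0, 0, 0]
  ]
}}

```text
time: 6.0
tool_pos: [0.5657, 0.1132, 0.0819]
ee_rot: [3.14, 0.051, 0.003]
wrist_force: [5.8, -2.9, -0.6]
finger_gap: 0.0151
grip_force: 64.4
```

Run:
```python
from h import *
s=robot.sense();print(s['time'],s['tool_pos'],s['grip_force'],s['wrist_force'],s['ft_torque'],move(s,s['tool_pos']))
d=eyes.capture('wrist');cv2.imwrite('pics/w3.png',cv2.resize(d['color'][150:350,190:450,::-1],None,fx=3,fy=3))
```

```text
6.0 [0.56572323 0.11319744 0.08190761] 64.35864329338074 [ 5.75884482 -2.94095815 -0.60259288] [-0.6939129  -1.18152218  1.28160482] (array([0., 0., 0.]), 0, np.float64(-88.1))
```

View pics/w3.png

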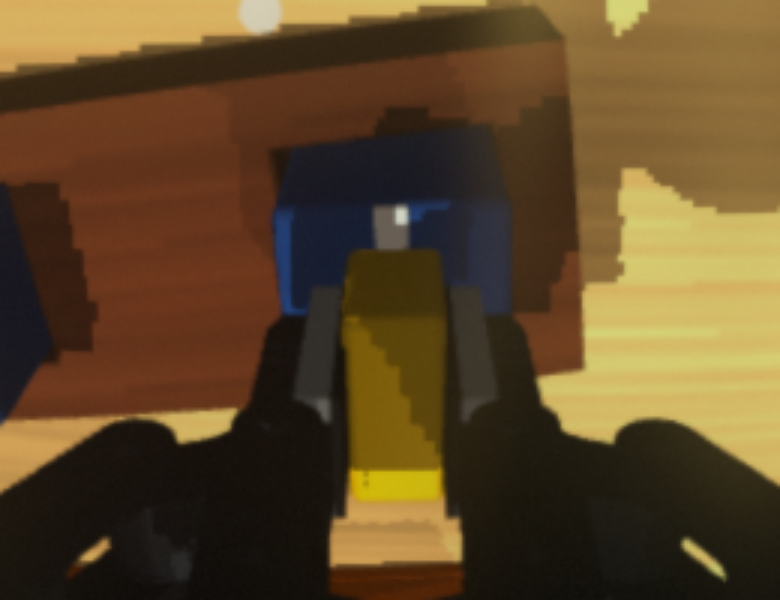

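The cap is on its stop: torque has risen to 1.28 N m and the bar lies along the stripe at (392,225) in the crop. I'll ease off slightly and lift.

Request:
{"fn": "play_rows", "kwargs": {
  "steps": [
    [0, 0, 0, -0.03],
    [0, 0, -0.03, 0],
    [0, 0, -0.05, 0],
    [0, 0, -0.06, 0],
    [0, 0, -0.08, 0]
  ]
}}

```text
time: 6.55
tool_pos: [0.5621, 0.1142, 0.1463]
ee_rot: [3.14, 0.083, -0.01]
wrist_force: [1.3, 0.0, -1.4]
finger_gap: 0.0146
grip_force: 61.5
```

Request:
{"fn": "play_rows", "kwargs": {
  "steps": [
    [0, 0, -0.06, 0],
    [0, 0, -0.03, 0],
    [0, 0, 0, 0],
    [0, 0, 0, 0]
  ]
}}

```text
time: 6.95
tool_pos: [0.5638, 0.114, 0.1736]
ee_rot: [-3.14, -0.084, 0.003]
wrist_force: [0.8, -0.3, -2.1]
finger_gap: 0.015
grip_force: 61.5
```

Run:
```python
from h import *
s=robot.sense();print(s['time'],s['tool_pos'],s['grip_force'],s['wrist_force'],s['ft_torque'],move(s,[.494,-.193,.17]))
d=eyes.capture('wrist');cv2.imwrite('pics/w4.png',cv2.resize(d['color'][80:350,140:500,::-1],None,fx=2,fy=2))
```

```text
6.95 [0.56382471 0.11399919 0.17361422] 61.511346101760864 [ 0.77570635 -0.26395733 -2.05562735] [ 0.04306683  0.03110272 -0.02269851] (array([-0.0862,  0.3028,  0.0038]), 0, np.float64(-86.9))
```

View pics/w4.png

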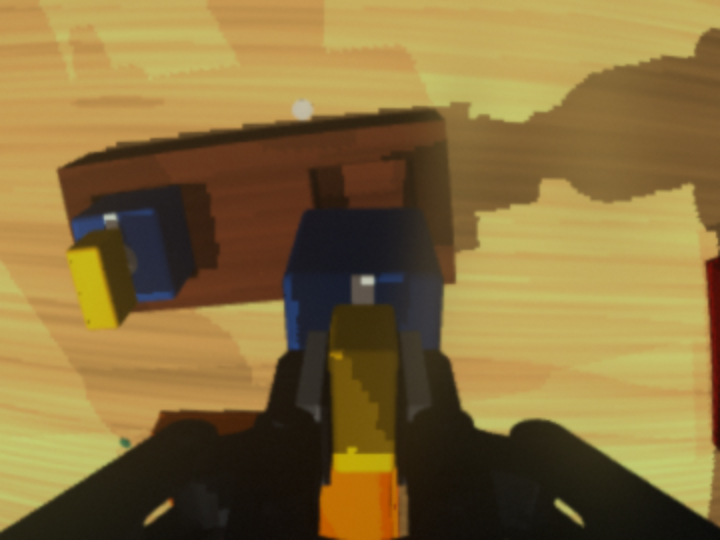

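The bottle hangs upright from the bar at (365,400), with the bar in line with the stripe. The tight bottle is undisturbed at (110,250). Now across to the tray.

Request:
{"fn": "play_rows", "kwargs": {
  "steps": [
    [-0.01, 0.035, 0, 0],
    [-0.02, 0.07, 0, 0],
    [-0.025, 0.09, 0, 0],
    [-0.025, 0.09, 0, 0],
    [-0.025, 0.09, 0, 0]
  ]
}}

```text
time: 7.5
tool_pos: [0.5381, -0.0038, 0.1742]
ee_rot: [3.14, 0.081, -0.001]
wrist_force: [0.3, -0.1, -0.9]
finger_gap: 0.0151
grip_force: 61.7
```

Request:
{"fn": "play_rows", "kwargs": {
  "steps": [
    [-0.026, 0.09, 0, 0],
    [-0.026, 0.09, 0, 0],
    [-0.026, 0.09, 0, 0],
    [-0.026, 0.09, 0, 0],
    [-0.026, 0.09, 0, 0]
  ]
}}

```text
time: 8.0
tool_pos: [0.5057, -0.1403, 0.1743]
ee_rot: [-3.14, -0.081, 0.001]
wrist_force: [0.4, -0.2, -1.9]
finger_gap: 0.0148
grip_force: 61.6
```

Request:
{"fn": "play_rows", "kwargs": {
  "steps": [
    [-0.026, 0.09, 0, 0],
    [-0.018, 0.06, 0, 0],
    [-0.008, 0.03, 0, 0],
    [0, 0, 0, 0],
    [0, 0, 0, 0]
  ]
}}

```text
time: 8.5
tool_pos: [0.4948, -0.1914, 0.1744]
ee_rot: [-3.14, -0.084, 0.0]
wrist_force: [-0.6, 0.2, -0.7]
finger_gap: 0.0145
grip_force: 61.5
```

Run:
```python
from h import *
s=robot.sense();print(s['time'],s['tool_pos'],s['ee_rot'],s['grip_force'],s['wrist_force'],move(s,[.494,-.193,.0775]))
d=eyes.capture('wrist');cv2.imwrite('pics/w5.png',d['color'][:,:,::-1])
```

```text
8.5 [ 0.49484463 -0.19142233  0.17439504] [-3.13957047e+00 -8.43651017e-02  3.57095866e-04] 61.52254343032837 [-0.58278814  0.21099673 -0.68326703] (array([-0.0009,  0.0016,  0.0969]), 0, np.float64(-86.9))
```

View pics/w5.png

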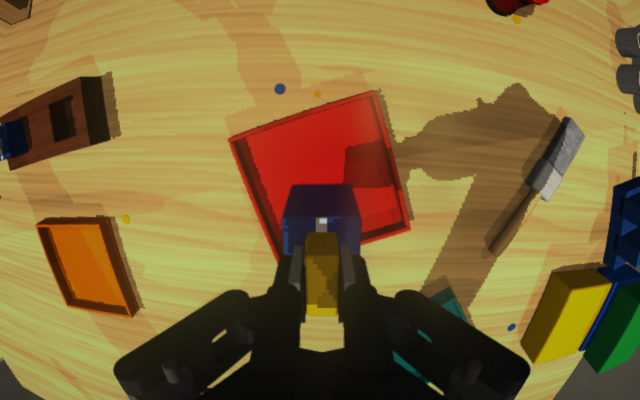

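The bottle is above the red tray (320,180), seen obliquely. Lower it, slowly at the end.

Request:
{"fn": "play_rows", "kwargs": {
  "steps": [
    [0, 0, 0.06, 0],
    [0, 0, 0.08, 0],
    [0, 0, 0.08, 0],
    [0, 0, 0.05, 0],
    [0, 0, 0.015, 0]
  ]
}}

```text
time: 9.05
tool_pos: [0.4942, -0.1905, 0.0874]
ee_rot: [-3.14, -0.087, 0.005]
wrist_force: [-0.1, 0.2, -2.0]
finger_gap: 0.0146
grip_force: 61.6
```

Request:
{"fn": "play_rows", "kwargs": {
  "steps": [
    [0, 0, 0, 0],
    [0, 0, 0.01, 0],
    [0, 0, 0.008, 0],
    [0, 0, 0.006, 0],
    [0, 0, 0, 0]
  ]
}}

```text
time: 9.55
tool_pos: [0.4951, -0.1919, 0.082]
ee_rot: [-3.14, -0.084, -0.0]
wrist_force: [0.4, 0.4, -1.8]
finger_gap: 0.0147
grip_force: 61.7
```

Request:
{"fn": "play_rows", "kwargs": {
  "steps": [
    [0, 0, 0.005, 0],
    [0, 0, 0.005, 0],
    [0, 0, 0.003, 0],
    [0, 0, 0, 0],
    [0, 0, 0, 0]
  ]
}}

```text
time: 10.05
tool_pos: [0.4951, -0.192, 0.078]
ee_rot: [-3.14, -0.084, -0.0]
wrist_force: [0.5, -0.2, -1.6]
finger_gap: 0.0148
grip_force: 61.7
```

Request:
{"fn": "play_rows", "kwargs": {
  "steps": [
    [0, 0, 0.003, 0],
    [0, 0, 0.002, 0],
    [0, 0, 0, 0],
    [0, 0, 0, 0]
  ]
}}

```text
time: 10.45
tool_pos: [0.4956, -0.192, 0.0771]
ee_rot: [-3.14, -0.085, -0.002]
wrist_force: [1.1, 1.2, 3.1]
finger_gap: 0.0146
grip_force: 62.3
```

Touchdown: the wrist force changed sign. Release, then retreat upward.

Request:
{"fn": "play_rows", "kwargs": {
  "steps": [
    [0, 0, 0, 0],
    [0, 0, 0, 0],
    [0, 0, 0, 0],
    [0, 0, 0, 0],
    [0, 0, 0, 0]
  ],
  "fingers": 0.45
}}

```text
time: 10.95
tool_pos: [0.495, -0.1919, 0.0764]
ee_rot: [-3.14, -0.084, 0.0]
wrist_force: [0.0, -0.3, 0.9]
finger_gap: 0.047
grip_force: 0.0
```

Request:
{"fn": "play_rows", "kwargs": {
  "steps": [
    [0, 0, -0.05, 0],
    [0, 0, -0.1, 0],
    [0, 0, -0.12, 0],
    [0, 0, -0.12, 0],
    [0, 0, -0.05, 0]
  ]
}}

```text
time: 11.45
tool_pos: [0.4967, -0.193, 0.2131]
ee_rot: [3.14, 0.083, 0.01]
wrist_force: [-0.4, -0.7, -0.6]
finger_gap: 0.0471
grip_force: 0.0
```

Request:
{"fn": "play_rows", "kwargs": {
  "steps": [
    [0.12, 0, 0, 0],
    [0.12, 0, 0, 0],
    [0.12, 0, 0, 0],
    [0, 0, 0, 0]
  ]
}}

```text
time: 11.85
tool_pos: [0.6065, -0.1835, 0.2069]
ee_rot: [3.139, 0.092, -0.002]
wrist_force: [-1.2, 1.1, -0.4]
finger_gap: 0.0468
grip_force: 0.0
```

Run:
```python
from h import *
s=robot.sense();print(s['time'],s['tool_pos'],s['finger_gap'])
a=eyes.capture('wrist')['color'];b=eyes.capture('side')['color']
cv2.imwrite('pics/end.png',np.vstack([cv2.resize(a,(480,300)),cv2.resize(b[120:320,240:560],(480,300))])[:,:,::-1])
```

```text
11.85 [ 0.6065179  -0.18354225  0.20687623] 0.04678894472539278
```

View pics/end.png

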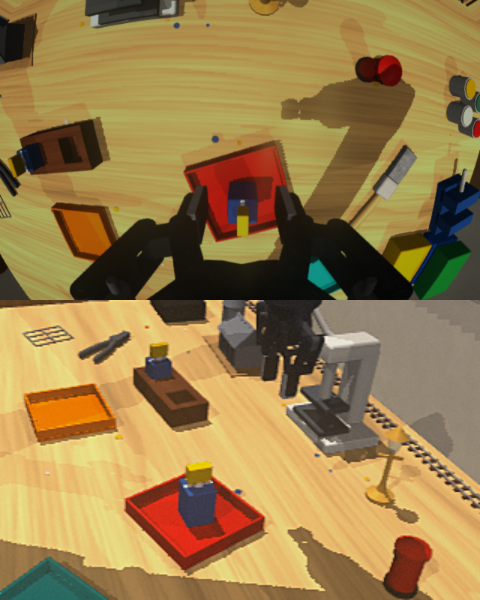

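The bottle stands upright in the red tray (198,500 in the side half), with its cap in line with the body. The tight bottle is still in the rack at (158,362), and the gripper is clear.

```bash
python3 -c "
from workcell import robot
print(robot.hand_in())"
```

```text
the job is handed in; nothing more can be done
None
```

I twisted the loose cap clockwise onto its stop, with its bar along the stripe. I then lifted that bottle from the rack and set it standing in the red tray. The tight-capped bottle stayed in the rack. I handed the job in at about 12 s of the 42 s allowed; no verdict was returned.

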